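# Nest the screw pots and hang them on the helping-hands stand

### The arm

A 7-joint arm with a two-finger parallel gripper is mounted at the origin on the work surface. World frame = base frame: x ahead of the robot, y to its left, z up, the work surface at z = 0. Lengths are in m, angles in rad, forces in N, time in s.
With the tool pointing down it reaches from about 0.425 to 0.95 m from the base axis. Payload 16.7 kg.
Tool frame: the origin (TCP) lies midway between the tips of the shut fingers; the grasp point (between the pads) lies 19 mm behind it; z points along the fingers, x is the direction in which the jaws open and shut, and the axes are right-handed (so a half turn about z gives the same grasp; the last joint's range is limited). The gripper opens to 94 mm and grips with 3 to 60 N. Pads are 16 mm wide; open, the fingers measure 119 mm over their backs; the gripper's body (75 mm by 177 mm) begins 78 mm behind the grasp point.
Start: joints at [1.133, 0.426, 0.074, 1.606, -0.034, 1.111, -0.067], TCP at [0.192, -0.647, 0.205] pointing down, gripper open.
Joint ranges: [-2.85, 2.85], [-0.5, 2.14], [-1.23, 1.37], [0.21, 2.46], [-1.02, 4.16], [0.16, 2.05], [-2.73, 2.73]. Speed limits (rad/s): [1.89, 1.89, 2.39, 2.39, 3.01, 3.01, 3.01].

### API

Orientations are given as a unit quaternion [w, x, y, z].
In Python, from plant import observe, get_image, camera_model, close_job gives the robot as it stands.
- The arm moves only by the tool move_arm, never from a script. Its argument "rows" is text: rows parted by semicolons, each of 7 numbers parted by spaces: the finger opening in m, from 0 to 0.094, then the shift along the tool's x, y, z in m, then the turn, a rotation vector about the tool's x, y, z in rad. In form: hand dx dy dz rx ry rz; .... A call has 1 to 12 rows; each row shifts and turns the commanded pose from where the row before left it, along the tool's axes as they then stand; what a row does not reach is not made up. A row lasts 1/12 s, in which the tool goes at most 41.7 mm and 7.16 degrees, less where a joint would pass 70% of its speed; a pose out of reach is approached as far as the arm can. A call with a gripper value outside its range is refused whole. The fingers move at their own pace and stop on an object; "force" is the grip in N (left out, the last holds). Time passes only in rows, so rows that do not move let the fingers close. It gives the time, the measured TCP pose, the force and the opening at its end, in the units of the state.
- observe(): the state, without advancing time (a new reading comes with each control period).
- get_image(name): name is "scene" or "top" or "wrist"; returns (picture, depth): 384x512x3 uint8, red, green, blue; 384x512 float32, m along the optical axis (not along the pixel's ray), 0 where there is no reading.
- camera_model(name): a dict with "K" (3x3 intrinsics, pixels), "extrinsics" (4x4, takes a point from world to camera coordinates). Camera axes: x right, y down, z forward; pixel columns grow to the right and rows downward; lengths in m; the calibration is good to about 2 mm. A picture is of the moment at which its call begins: read the wrist's pose just before it. camera_model takes no time and is no camera call; for the wrist camera it gives the pose at the moment of the call.
- close_job(): hands the job in, once; it reports no verdict.
The state is a dict: "clock": time; "q": joint angles; "dq": joint speeds; "tau": joint torques, N m; "eef_pos": TCP position; "orientation": TCP orientation; "ft_force": force on the tool from outside, world axes, zero at the start; "moment": the same for the moment, N m; "opening": finger opening in m.
Only numpy, scipy, OpenCV 4.12 (cv2) and the standard library are available. Lean on these libraries where they do the work, as an engineer would, in place of code of your own. Each camera call takes 0.05 s, during which the arm holds its last target. There are 200 camera calls.

### The job

Put the three steel screw pots away: on the bench, nest them one inside another (medium in large, small in medium), setting each down without dropping it; then hang the whole set, upright, by the large pot's two side pins, both pins resting in the throats of the pair of red hooks on the yellow stand. The hooks are roofed over, so the pins go in sideways through the mouths and then down; leave the other things on the bench where they are and let no pot tip over.

Things in the scene. Friction and masses are not known exactly. Their poses are not given: they have to be found in the camera images.
- large_pot: Large open round steel pot with a blue band at the rim, standing upright on the bench: outer diameter 62, inner diameter 56, height 60, floor 4 thick, about 0.24 kg. Origin at the centre of its underside, z up. Two pins stick out of its wall along its +y and -y (see pin_axis). Same after a half turn.
- medium_pot: Medium open round steel pot with an orange band: outer diameter 48, inner diameter 43, height 70, floor 4 thick, 0.14 kg. Origin at the centre of its underside, z up. Nested in the large pot its rim stands 14 mm above the large pot's rim.
- small_pot: Small open round steel pot with a green band: outer diameter 35, inner diameter 30, height 80, floor 4 thick, 0.09 kg. Origin at the centre of its underside, z up. Nested in the medium pot its rim stands 14 mm above the medium pot's rim.
- pin_axis (a point): Point on the large pot's axis level with the middle of its two pins, 48 above its underside. The pins are round, diameter 8, lie along the pot's y through this point, and end 57 to either side of it (114 over both ends).
- large_floor (a point): Centre of the large pot's inner floor (4 above its underside).
- medium_floor (a point): Centre of the medium pot's inner floor (4 above its underside).
- stand: Fixed helping-hands stand: yellow base plate 170 (x) by 260 (y), 8 thick; origin at the centre of the plate's underside, on the bench. Its x axis points into the hooks: their mouths open towards its -x. Two identical C-shaped hooks, red jaws on steel posts, at y = +44 and -44, each 8 thick in y; nothing between them above the plate (80 clear).
- seat (a point): Point midway between the two hooks where the pin axis hangs: on the stand's z axis, 130 above the bench; axes as the stand. Each hook, measured from here: flat lower jaw, top at z -4; upturned tip over x -18 to -10, top at z +8; post face at x +10; upper jaw (roof) over x -14 to +10, z +32 to +40. So the throat is 20 wide, the mouth 24 high.
- flex_left (a point): Top of the stand's rear left black flexible arm, which rises from the plate at stand x 65, y 110, to this point 210 high; a clip of 12 to 16 mm diameter runs on from it to x 155, y 150, 225 high, with a small green card at its end.
- flex_right (a point): Top of the rear right flexible arm, which rises from stand x 65, y -110, to this point 225 high; its clip runs on to x 155, y -160.
- flex_front (a point): Top of the short front right flexible arm, which rises from stand x -60, y -110, to this point 135 high; its clip runs on to x -35, y -220.
- flux_bottle: Bystander: upright amber bottle with red cap, diameter 32, height 110; origin under its centre.
- housing_can: Bystander: empty upright aluminium can, diameter 76, height 105; origin under its centre.
- solder_spool: Bystander: spool of solder on its end, diameter 48, height 28; origin under its centre.
- circuit_board: Bystander: green circuit board lying flat, 35 by 45, up to 10 high; origin under its centre.
- motor_cover: Bystander: black plastic disc, diameter 56, 8 to 11 high; origin under its centre.
- screwdriver: Bystander: screwdriver lying flat on the robot's side of the pots, 200 long, 26 high; origin near its middle, length along its x.
- wrench: Bystander: steel wrench lying flat beyond the pots, 130 long, 10 high; origin near its middle, length along its x.
Mind the look-alikes: they are no part of the job. Leave any blue or pink look-alike of the small_pot alone.

How it is judged:
On the way, in this order (a step that is already met when the one before it is completed fails the run):
1. the medium pot sits on the large pot's floor and the small pot on the medium pot's floor, the large pot standing on the bench (distance between medium_pot and large_floor below 0.009 m and distance between small_pot and medium_floor below 0.009 m and height (world z) of large_pot below 0.006 m and angle between large_pot's own z axis and vertical below 0.1 rad), for 0.2 s.
2. the large pot's pins lie in both hooks' throats (x of pin_axis in the frame of seat between -0.009 and 0.009 m and z of pin_axis in the frame of seat between -0.004 and 0.003 m and y of pin_axis in the frame of seat between -0.012 and 0.012 m and angle between the y axis of large_pot and the y axis of stand, either way round below 0.2 rad), for 0.2 s.
At the end, for the whole second after the job is handed in: Small pot on the medium's floor, medium on the large's (within 9 mm); large pot hangs still (0.03 m/s), upright within 0.3 rad, pin axis within 9 mm along, 12 mm across and -4 to +3 mm in height of the seat point, pins parallel to the stand's y within 0.2 rad (all of step 2 and distance between medium_pot and large_floor below 0.009 m and distance between small_pot and medium_floor below 0.009 m and angle between large_pot's own z axis and vertical below 0.3 rad and linear speed of large_pot below 0.03 m/s); the robot touches nothing.
It fails at once if a bystander was moved more than 30 mm (distance of any of flux_bottle, housing_can, solder_spool, circuit_board, motor_cover, screwdriver, wrench from where it was at the start of the episode above 0.03 m).
It fails at once if the flux bottle or the can was tipped (angle between any of flux_bottle, housing_can's own z axis and vertical above 0.5 rad).
It fails at once if a pot tipped over (more than 0.8 rad) (angle between any of large_pot, medium_pot, small_pot's own z axis and vertical above 0.8 rad).
It fails at once if a pot was dropped (falling free faster than 0.75 m/s, about 30 mm) ((linear speed of medium_pot above 0.75 m/s and contact force between medium_pot and anything else below 0.02 N) or (linear speed of small_pot above 0.75 m/s and contact force between small_pot and anything else below 0.02 N) or (linear speed of large_pot above 0.75 m/s and contact force between large_pot and the fingers below 0.02 N)).
It also fails if it takes over 67 s, if anything falls off the work surface, if the arm or the gripper's body presses on something with over 40 N, if the wrist force passes 120 N, or if a joint passes its speed limit or range.

## Working session

There is one attempt and no reset: what is moved stays moved. The work goes in short steps, Python scripts to look and compute and a tool call to move; the robot and the scene stay as the last step left them, time stands still between calls to the robot, and variables do not carry over. Pictures are saved under pics/ and viewed, about 8 in all and at most 12, crops included, and the job is handed in when it is done.

Besides the shell and the picture viewer there is one more tool, called after ">>>" as a command line: name --argument value ..., lists and objects as JSON in quotes. move_arm: Moves the arm, as the interface text tells. Its arguments: {"type":"object","properties":{"rows":{"type":"string"},"force":{"type":"number"}},"required":["rows"]}

```bash
mkdir -p pics; ls
python3 - <<'E'
from plant import *
import cv2,numpy as np
np.set_printoptions(precision=4,suppress=True)
s=observe();print(s)
for n in("scene","top"):
    im,d=get_image(n);np.savez(f"pics/{n}0.npz",im=im,d=d);cv2.imwrite(f"pics/{n}0.png",cv2.resize(im[:,:,::-1],(768,576)))
    c=camera_model(n);print(n,c["K"],c["extrinsics"])
E
```

```text
pics
{'clock': 0.0, 'q': array([ 1.1325,  0.4267,  0.0739,  1.6066, -0.0341,  1.1108, -0.0671]), 'dq': array([ 0.    ,  0.0008, -0.0005,  0.0015, -0.0003, -0.0001, -0.0003]), 'tau': array([ -0.0005, -93.5821,   3.6679, -45.4203,  -0.0486,   0.0196,
         0.0001]), 'eef_pos': array([ 0.1921, -0.6466,  0.2048]), 'orientation': array([-0.0004,  0.8015, -0.598 , -0.0005]), 'ft_force': array([ 0.2429, -0.1909, -0.0235]), 'moment': array([-0.0436,  0.0103, -0.0798]), 'opening': 0.09395000525271949}
scene [[396.6728   0.     260.6166]
 [  0.     396.6728 191.2582]
 [  0.       0.       1.    ]] [[ 0.7877  0.6159 -0.0122 -0.4032]
 [ 0.4521 -0.5914 -0.6677 -0.1568]
 [-0.4184  0.5205 -0.7443  1.4199]
 [ 0.      0.      0.      1.    ]]
top [[481.173    0.     256.6582]
 [  0.     481.173  199.2666]
 [  0.       0.       1.    ]] [[-0.0245 -0.9997 -0.0081 -0.0079]
 [-0.9935  0.0253 -0.1106  0.5543]
 [ 0.1107  0.0053 -0.9938  1.3294]
 [ 0.      0.      0.      1.    ]]
```

View pics/top0.png

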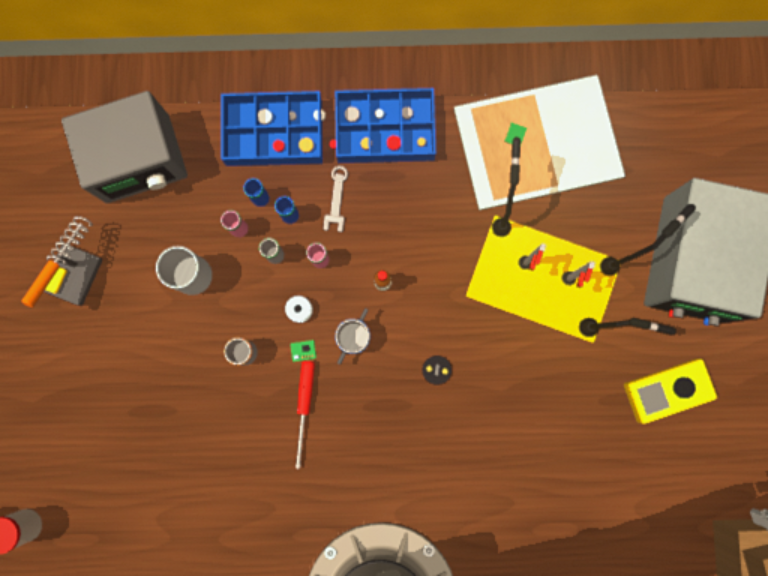

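View pics/scene0.png

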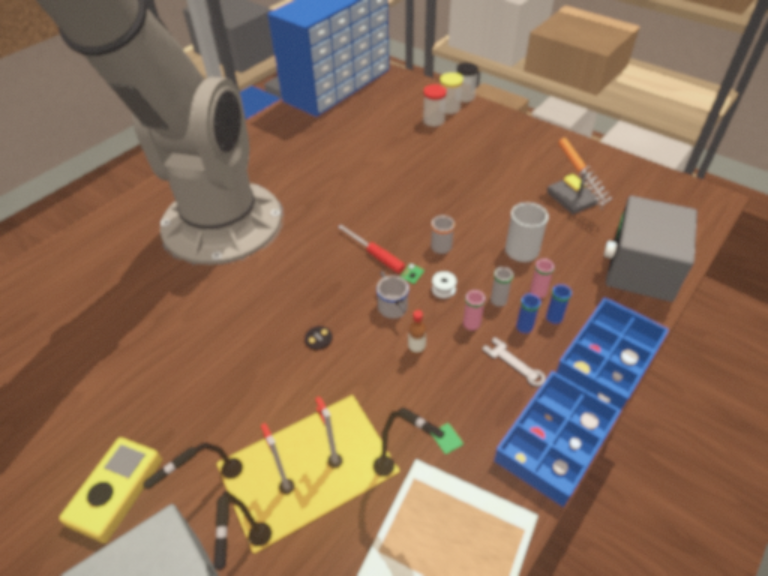

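Candidates in the top picture (768 px wide):
- **Small pot:** steel with green band at (270,249). Its look-alikes are blue at (255,190) and (286,208), and pink at (233,222) and (317,254).
- **Medium pot:** (238,351). The can at (183,270) is wider.
- **Large pot:** the one with pins, at (352,336).
- **Stand:** yellow plate, with hooks at (535,257) and (583,273).

I'll measure these now.

```bash
cat > h.py <<'E'
import numpy as np,cv2
from plant import *
np.set_printoptions(precision=4,suppress=True)
def cloud(d,K,E):
    v,u=np.mgrid[:d.shape[0],:d.shape[1]]
    c=np.stack([(u-K[0,2])/K[0,0]*d,(v-K[1,2])/K[1,1]*d,d],-1)
    w=(c-E[:3,3])@E[:3,:3]; w[d==0]=np.nan; return w
def plane(uv,K,E,z):
    uv=np.asarray(uv,float).reshape(-1,2)
    r=np.c_[(uv-[K[0,2],K[1,2]])/[K[0,0],K[1,1]],np.ones(len(uv))]@E[:3,:3]
    o=-E[:3,:3].T@E[:3,3]
    return o+r*((z-o[2])/r[:,2])[:,None]
def proj(p,K,E):
    c=np.atleast_2d(p)@E[:3,:3].T+E[:3,3]; q=c@K.T; return q[:,:2]/q[:,2:]
def circ(p):
    A=np.c_[2*p[:,:2],np.ones(len(p))]; s=np.linalg.lstsq(A,(p[:,:2]**2).sum(1),rcond=None)[0]
    return s[0],s[1],np.sqrt(s[2]+s[0]**2+s[1]**2)
E
python3 - <<'E'
from h import *
D={}
for n in("top","scene"):
    z=np.load(f"pics/{n}0.npz");c=camera_model(n);D[n]=(z["im"],cloud(z["d"],c["K"],c["extrinsics"]),c)
K,E=D["top"][2]["K"],D["top"][2]["extrinsics"]
for nm,px,h,r in(("large",(352,336),.06,.031),("medium",(238,351),.07,.024),("small",(270,249),.08,.0175),("can",(183,270),.105,.038),("bottle",(383,280),.11,.016),("pinkA",(317,254),.08,.0175),("pinkB",(233,222),.08,.0175),("blueA",(286,208),.08,.0175),("spool",(298,309),.028,.024),("board",(303,350),.01,.02),("cover",(437,369),.01,.028)):
    g=plane(np.array(px)/1.5,K,E,h)[0]
    for n in D:
        w=D[n][1].reshape(-1,3); near=w[np.hypot(w[:,0]-g[0],w[:,1]-g[1])<r+.012]
        if len(near)<10: print(nm,n,"none");continue
        zt=np.nanpercentile(near[:,2],97); rim=near[(near[:,2]>zt-.006)&(near[:,2]<zt+.01)]
        print(nm,n,g[:2],"ztop",round(zt,4),len(rim),"circ",np.array(circ(rim)), "mean",rim.mean(0)[:2],"bbox",(rim.min(0)+rim.max(0))[:2]/2)
for n in D:
    im,w,c=D[n]; hsv=cv2.cvtColor(im,cv2.COLOR_RGB2HSV)
    m=((hsv[...,0]>22)&(hsv[...,0]<33)&(hsv[...,1]>150)&(hsv[...,2]>100)).astype(np.uint8)
    k,l,st,ce=cv2.connectedComponentsWithStats(m)
    for i in range(1,k):
        if st[i,4]>700:
            cs=max(cv2.findContours((l==i).astype(np.uint8),0,2)[0],key=len)
            p=plane(cs.reshape(-1,2),c["K"],c["extrinsics"],.008)[:,:2]; print(n,"yellow",ce[i],cv2.minAreaRect((p*1000).astype(np.float32)))
    red=((hsv[...,0]<8)|(hsv[...,0]>172))&(hsv[...,1]>140)&(hsv[...,2]>90)&(w[...,2]>.11)&(w[...,2]<.2)
    k,l,st,ce=cv2.connectedComponentsWithStats(red.astype(np.uint8))
    for i in range(1,k):
        if st[i,4]>5: p=w[l==i];print(n,"red",ce[i],st[i,4],p.min(0),p.max(0),p.mean(0)); 
im=D["top"][0]; a=cv2.resize(im[120:260,130:300,::-1],(680,560),interpolation=cv2.INTER_CUBIC);cv2.imwrite("pics/cropA.png",a)
a=cv2.resize(im[130:230,300:430,::-1],(780,600),interpolation=cv2.INTER_CUBIC);cv2.imwrite("pics/cropB.png",a)
E
```

```text
large top [0.4838 0.0403] ztop 0.0613 87 circ [0.4841 0.0409 0.0297] mean [0.4843 0.0406] bbox [0.484 0.042]
large scene [0.4838 0.0403] ztop 0.06 103 circ [0.4864 0.0368 0.0294] mean [0.4868 0.0353] bbox [0.4868 0.0363]
medium top [0.4611 0.2475] ztop 0.0711 67 circ [0.4614 0.2496 0.0227] mean [0.4607 0.2484] bbox [0.4624 0.2498]
medium scene [0.4611 0.2475] ztop 0.0695 62 circ [0.4631 0.2459 0.0232] mean [0.465  0.2448] bbox [0.4631 0.245 ]
small top [0.6458 0.1864] ztop 0.0801 51 circ [0.6484 0.1899 0.0164] mean [0.6475 0.1892] bbox [0.6489 0.1897]
small scene [0.6458 0.1864] ztop 0.0797 51 circ [0.6508 0.1863 0.0162] mean [0.6514 0.1855] bbox [0.6505 0.1864]
can top [0.607  0.3386] ztop 0.1055 114 circ [0.6125 0.3502 0.0362] mean [0.6106 0.3485] bbox [0.6122 0.3498]
can scene [0.607  0.3386] ztop 0.1042 112 circ [0.6146 0.3462 0.0361] mean [0.6145 0.3462] bbox [0.6151 0.3462]
bottle top [ 0.579  -0.0195] ztop 0.1103 29 circ [ 0.5881 -0.0172  0.0059] mean [ 0.5879 -0.0171] bbox [ 0.5877 -0.0174]
bottle scene [ 0.579  -0.0195] ztop 0.1095 31 circ [ 0.5911 -0.0206  0.0063] mean [ 0.
[... 1615 characters left out ...]
08691406, 152.32394409179688), 17.300628662109375)
top red [356.8491 172.6604] 53 [ 0.5913 -0.2906  0.114 ] [ 0.6149 -0.2763  0.1747] [ 0.6033 -0.2833  0.1501]
top red [389.3  183.75] 60 [ 0.5578 -0.3727  0.1167] [ 0.5839 -0.3575  0.1753] [ 0.5726 -0.3663  0.1471]
top red [255.1 183.2] 10 [ 0.5807 -0.0241  0.1101] [ 0.5944 -0.016   0.1159] [ 0.5881 -0.0191  0.1116]
scene red [277.9091 208.5455] 11 [ 0.584  -0.0288  0.1102] [ 0.5961 -0.0133  0.1135] [ 0.589  -0.0201  0.1113]
scene red [212.6316 269.1053] 38 [ 0.5913 -0.2943  0.1363] [ 0.6119 -0.2814  0.1722] [ 0.6016 -0.2877  0.1638]
scene red [176.4848 286.1212] 33 [ 0.56   -0.3751  0.1377] [ 0.5809 -0.363   0.1715] [ 0.5702 -0.3688  0.1686]
```

View pics/cropA.png

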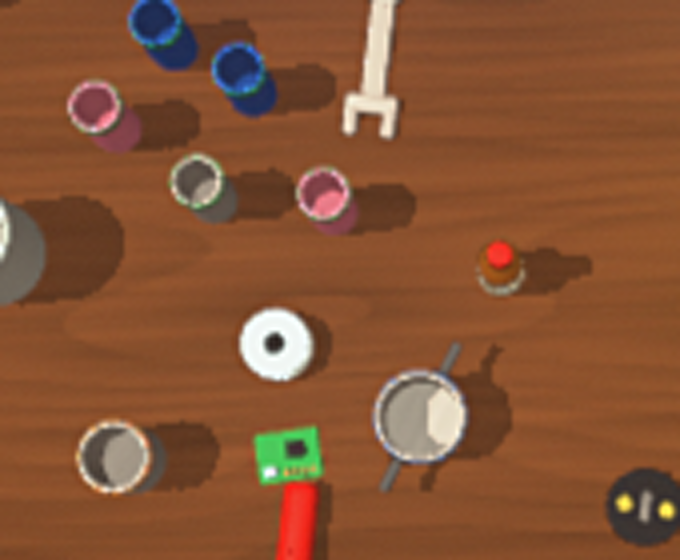

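The close crop shows the steel small pot with green rim at (197,182), between the pinks at (95,107) and (325,193) and the blues. It also shows the medium pot (orange) at (113,457) and the large pot (blue) at (420,415), with pin ends at (455,347) and (386,487). First I turn to yaw 0 while rising, then travel to above the large pot.

>>> move_arm --rows "0.07 0 0 -0.01 0 0 -0.1165;0.07 0 0 -0.01 0 0 -0.1165;0.07 0 0 -0.01 0 0 -0.1165;0.07 0 0 -0.01 0 0 -0.1165;0.07 0 0 -0.01 0 0 -0.1165;0.07 0 0 -0.01 0 0 -0.1165;0.07 0 0 -0.01 0 0 -0.1165;0.07 0 0 -0.01 0 0 -0.1165;0.07 0 0 -0.01 0 0 -0.1165;0.07 0 0 -0.01 0 0 -0.1165;0.07 0 0 -0.01 0 0 -0.1165" --force 15

```text
clock: 1.02
eef_pos: [0.1921, -0.6468, 0.3156]
orientation: [-0.0, 1.0, 0.003, -0.0]
ft_force: [-1.2, -0.5, 0.2]
opening: 0.0699
```

>>> move_arm --rows "0.07 0.0133 -0.0312 0 0 0 0;0.07 0.0133 -0.0312 0 0 0 0;0.07 0.0133 -0.0312 0 0 0 0;0.07 0.0133 -0.0312 0 0 0 0;0.07 0.0133 -0.0312 0 0 0 0;0.07 0.0133 -0.0312 0 0 0 0;0.07 0.0133 -0.0312 0 0 0 0;0.07 0.0133 -0.0312 0 0 0 0;0.07 0.0133 -0.0312 0 0 0 0;0.07 0.0133 -0.0312 0 0 0 0;0.07 0.0133 -0.0312 0 0 0 0"

```text
clock: 1.93
eef_pos: [0.3388, -0.3022, 0.3153]
orientation: [0.0, 1.0, -0.0, -0.0]
ft_force: [0.2, -0.9, 0.1]
opening: 0.0701
```

>>> move_arm --rows "0.07 0.0133 -0.031 0 0 0 0;0.07 0.0133 -0.031 0 0 0 0;0.07 0.0133 -0.031 0 0 0 0;0.07 0.0133 -0.031 0 0 0 0;0.07 0.0133 -0.031 0 0 0 0;0.07 0.0133 -0.031 0 0 0 0;0.07 0.0133 -0.031 0 0 0 0;0.07 0.0133 -0.031 0 0 0 0;0.07 0.0133 -0.031 0 0 0 0;0.07 0.0133 -0.031 0 0 0 0;0.07 0.0133 -0.031 0 0 0 0;0.07 0 0 0 0 0 0"

```text
clock: 2.93
eef_pos: [0.4863, 0.0429, 0.3156]
orientation: [-0.001, 1.0, 0.003, 0.0]
ft_force: [-1.0, 0.6, -0.5]
opening: 0.0698
```

Run:
```python
from h import *
s=observe();print(s["eef_pos"],s["q"],s["clock"])
c=camera_model("wrist");im,d=get_image("wrist");np.savez("pics/w1.npz",im=im,d=d,K=c["K"],E=c["extrinsics"])
print(c["K"],c["extrinsics"]); print("cam",-c["extrinsics"][:3,:3].T@c["extrinsics"][:3,3])
cv2.imwrite("pics/w1.png",im[:,:,::-1])
for p in((.485,.039,.06),(.4622,.248,.07),(.6496,.188,.08)):print(proj(p,c["K"],c["extrinsics"]))
```

```text
[0.4863 0.0429 0.3156] [ 0.5838  0.0886 -0.8393  1.8273  0.067   1.2545 -0.2689] 2.9333
[[284.916    0.     258.6916]
 [  0.     284.916  192.883 ]
 [  0.       0.       1.    ]] [[ 1.      0.0061  0.0006 -0.4853]
 [ 0.0058 -0.971   0.239  -0.0122]
 [ 0.002  -0.239  -0.971   0.5051]
 [ 0.      0.      0.      1.    ]]
cam [0.4843 0.1118 0.4936]
[[258.6797 171.5091]]
[[242.4844  17.1726]]
[[381.5655  65.2943]]
```

View pics/w1.png

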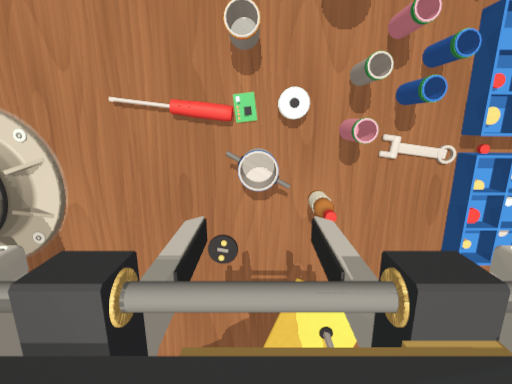

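The wrist view shows the large pot at (258,170) with pins from (232,156) to (288,185), the medium pot at (242,22), and the steel/green small pot at (375,67). I'll fit the rims and pins from here.

```bash
cat >> h.py <<'E'
def rims(w,items):
    w=w.reshape(-1,3)
    for nm,g,h,r in items:
        near=w[np.hypot(w[:,0]-g[0],w[:,1]-g[1])<r+.012]
        zt=np.nanpercentile(near[:,2],96); rim=near[(near[:,2]>zt-.005)&(near[:,2]<zt+.008)]
        print(nm,"ztop",round(zt,4),len(rim),"circ",np.array(circ(rim)),"bbox",(rim.min(0)+rim.max(0))[:2]/2,np.ptp(rim,0)[:2])
P=dict(large=("large",(.485,.039),.06,.031),medium=("medium",(.462,.248),.07,.024),small=("small",(.6496,.188),.08,.0175))
def pins(w,c):
    q=w.reshape(-1,3); R=np.hypot(q[:,0]-c[0],q[:,1]-c[1])
    q=q[(R>.037)&(R<.062)&(q[:,2]>.035)&(q[:,2]<.062)]
    a=q[:,:2]-c; f=cv2.fitLine(q[:,:2].astype(np.float32),cv2.DIST_L2,0,0,0).ravel()
    print("pins",len(q),"ang",np.degrees(np.arctan2(f[1],f[0])),"ztop",np.percentile(q[:,2],90) if len(q) else 0,"mean",q.mean(0))
E
python3 - <<'E'
from h import *
z=np.load("pics/w1.npz");w=cloud(z["d"],z["K"],z["E"]);rims(w,P.values());pins(w,np.array([.485,.039]))
for n in("top","scene"):
    z=np.load(f"pics/{n}0.npz");c=camera_model(n);w=cloud(z["d"],c["K"],c["extrinsics"]);pins(w,np.array([.485,.039]))
E
```

```text
large ztop 0.4503 8659 circ [0.485  0.0509 0.0243] bbox [0.4847 0.0652] [0.0695 0.0038]
medium ztop 0.0685 301 circ [0.4605 0.2484 0.0227] bbox [0.46   0.2476] [0.0484 0.0457]
small ztop 0.0786 240 circ [0.6473 0.1895 0.0163] bbox [0.6469 0.19  ] [0.0355 0.0354]
pins 125 ang -28.327011 ztop 0.05100039705876175 mean [0.4786 0.0434 0.0495]
pins 40 ang -28.243006 ztop 0.053472400332065864 mean [0.4808 0.0429 0.0506]
pins 29 ang -27.969734 ztop 0.05364652557371018 mean [0.4924 0.0332 0.0507]
```

>>> move_arm --rows "0.07 -0.0031 -0.0257 0 0 0 0;0.07 -0.0031 -0.0257 0 0 0 0;0.07 -0.0031 -0.0257 0 0 0 0;0.07 -0.0031 -0.0257 0 0 0 0;0.07 -0.0031 -0.0257 0 0 0 0;0.07 -0.0031 -0.0257 0 0 0 0;0.07 -0.0031 -0.0257 0 0 0 0;0.07 -0.0031 -0.0257 0 0 0 0;0.07 0 0 0.03 0 0 0;0.07 0 0 0.03 0 0 0;0.07 0 0 0 0 0 0"

```text
clock: 3.9
eef_pos: [0.4586, 0.2404, 0.2509]
orientation: [0.001, 1.0, -0.0, -0.003]
ft_force: [0.3, -1.1, -0.6]
opening: 0.07
```

Run:
```python
from h import *
s=observe();print(s["eef_pos"],s["q"],s["orientation"])
c=camera_model("wrist");im,d=get_image("wrist");w=cloud(d,c["K"],c["extrinsics"])
w[w[...,2]>.1]=np.nan;rims(w,[P["medium"]])
z=np.load("pics/w1.npz");w=cloud(z["d"],z["K"],z["E"]);w[w[...,2]>.1]=np.nan;rims(w,P.values())
```

```text
[0.4586 0.2404 0.2509] [ 0.2375  0.248  -0.9714  1.8508  0.2207  1.1642 -0.8097] [ 0.0015  1.     -0.0003 -0.0029]
medium ztop 0.0686 300 circ [0.4606 0.2497 0.0228] bbox [0.461  0.2496] [0.0476 0.0484]
large ztop 0.0587 307 circ [0.4835 0.0407 0.0296] bbox [0.4833 0.0403] [0.0611 0.0627]
medium ztop 0.0685 301 circ [0.4605 0.2484 0.0227] bbox [0.46   0.2476] [0.0484 0.0457]
small ztop 0.0786 240 circ [0.6473 0.1895 0.0163] bbox [0.6469 0.19  ] [0.0355 0.0354]
```

>>> move_arm --rows "0.07 0.001 -0.0044 0 0 0 0;0.07 0.001 -0.0044 0 0 0 0;0.07 0 0 0.03 0 0 0;0.07 0 0 0.03 0 0 0;0.07 0 0 0.03 0 0 0;0.07 0 0 0.03 0 0 0;0.07 0 0 0.02 0 0 0;0.07 0 0 0.02 0 0 0;0.07 0 0 0.01 0 0 0;0.07 0 0 0 0 0 0"

```text
clock: 4.78
eef_pos: [0.4626, 0.2514, 0.0849]
orientation: [0.0, 1.0, -0.001, -0.001]
ft_force: [-0.5, -0.7, 0.4]
opening: 0.0701
```

>>> move_arm --rows "0.07 -0.001 0.0012 0.012 0 0 0;0.07 -0.001 0.0012 0.01 0 0 0;0.07 0 0 0.003 0 0 0;0.07 0 0 0 0 0 0;0.07 0 0 0 0 0 0"

```text
clock: 5.2
eef_pos: [0.4607, 0.2491, 0.0608]
orientation: [-0.0, 1.0, -0.0, 0.0]
ft_force: [0.4, 0.5, -0.0]
opening: 0.0701
```

Good accuracy. Close and lift.

>>> move_arm --rows "0.04 0 0 0 0 0 0;0.04 0 0 0 0 0 0;0.04 0 0 0 0 0 0;0.04 0 0 0 0 0 0;0.04 0 0 0 0 0 0;0.04 0 0 0 0 0 0" --force 20

```text
clock: 5.7
eef_pos: [0.4608, 0.2492, 0.0607]
orientation: [-0.0, 1.0, -0.0, 0.0]
ft_force: [1.5, 0.0, 3.2]
opening: 0.047
```

>>> move_arm --rows "0.04 0 0 -0.01 0 0 0;0.04 0 0 -0.02 0 0 0;0.04 0 0 -0.02 0 0 0;0.04 0 0 -0.02 0 0 0;0.04 0 0 -0.02 0 0 0;0.04 0 0 0 0 0 0;0.04 0 0 0 0 0 0"

```text
clock: 6.28
eef_pos: [0.4609, 0.2491, 0.1517]
orientation: [-0.0, 1.0, -0.0, 0.001]
ft_force: [-0.2, -0.1, -2.0]
opening: 0.0471
```

Run:
```python
from h import *
s=observe();print(s["eef_pos"],s["q"],s["ft_force"],s["opening"])
c=camera_model("wrist");im,d=get_image("wrist");cv2.imwrite("pics/w2.png",im[:,:,::-1]);w=cloud(d,c["K"],c["extrinsics"]).reshape(-1,3)
e=s["eef_pos"];q=w[(np.hypot(*(w[:,:2]-e[:2]).T)<.03)&(w[:,2]>e[2]-.01)&(w[:,2]<e[2]+.02)&(abs(w[:,0]-e[0])<.02)]
print(len(q),np.percentile(q[:,2],[50,95]),q.min(0),q.max(0))
```

```text
[0.4609 0.2491 0.1517] [ 0.15    0.372  -0.9237  1.9563  0.3572  0.983  -0.9438] [-0.2095 -0.1415 -2.0441] 0.04708992209249392
1741 [0.1566 0.1605] [0.4409 0.2255 0.1417] [0.4809 0.2738 0.1619]
```

View pics/w2.png

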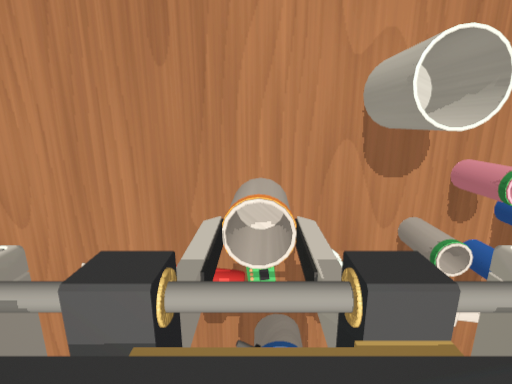

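Picture: medium pot held upright between the fingers, rim at (258,230). Carry it to above the large pot.

>>> move_arm --rows "0.04 0.0025 0.0232 0 0 0 0;0.04 0.0025 0.0232 0 0 0 0;0.04 0.0025 0.0232 0 0 0 0;0.04 0.0025 0.0232 0 0 0 0;0.04 0.0025 0.0232 0 0 0 0;0.04 0.0025 0.0232 0 0 0 0;0.04 0.0025 0.0232 0 0 0 0;0.04 0.0025 0.0232 0 0 0 0;0.04 0.0025 0.0232 0 0 0 0;0.04 0 0 0 0 0 0;0.04 0 0 0 0 0 0"

```text
clock: 7.25
eef_pos: [0.4823, 0.039, 0.1497]
orientation: [-0.0, 1.0, -0.001, -0.001]
ft_force: [-0.6, 1.0, -1.0]
opening: 0.0471
```

Run:
```python
from h import *
s=observe();e=s["eef_pos"];print(e,s["q"],s["opening"])
for n in("wrist","top","scene"):
    c=camera_model(n);im,d=get_image(n);w=cloud(d,c["K"],c["extrinsics"]).reshape(-1,3)
    for nm,lo,hi,r in(("med",.155,.168,.03),("large",.054,.068,.035)):
        q=w[(np.hypot(w[:,0]-.4835,w[:,1]-.0405)<r)&(w[:,2]>lo)&(w[:,2]<hi)]
        if len(q)>8:print(n,nm,len(q),circ(q),q.min(0),q.max(0))
```

```text
[0.4823 0.039  0.1497] [ 0.5655  0.2891 -0.8912  2.0392  0.278   0.938  -0.4754] 0.047146775954319736
wrist med 1369 (np.float64(0.4815863809976094), np.float64(0.03998465044964755), np.float64(0.023309830601129625)) [0.4545 0.0149 0.155 ] [0.5125 0.0638 0.1679]
wrist large 482 (np.float64(0.483440631298082), np.float64(0.04029274701242158), np.float64(0.029700269225592383)) [0.4525 0.024  0.0541] [0.5146 0.0716 0.0604]
scene med 73 (np.float64(0.4832180905100628), np.float64(0.03742994482007142), np.float64(0.023854914445910716)) [0.4562 0.0123 0.155 ] [0.5106 0.0622 0.1679]
scene large 63 (np.float64(0.4864376502354968), np.float64(0.03679370411646038), np.float64(0.029229093149280627)) [0.457  0.0057 0.0541] [0.5182 0.0667 0.0635]
```

>>> move_arm --rows "0.04 0.0012 -0.001 0 0 0 0;0.04 0 0 0.015 0 0 0;0.04 0 0 0.015 0 0 0;0.04 0 0 0 0 0 0;0.04 0 0 0.012 0 0 0;0.04 0 0 0.012 0 0 0;0.04 0 0 0.012 0 0 0;0.04 0 0 0.01 0 0 0;0.04 0 0 0.005 0 0 0;0.04 0 0 0 0 0 0"

```text
clock: 8.23
eef_pos: [0.4834, 0.0413, 0.0683]
orientation: [-0.0, 1.0, -0.0, -0.001]
ft_force: [0.0, -0.3, -1.6]
opening: 0.047
```

>>> move_arm --rows "0.04 0 0.0007 0.002 0 0 0;0.04 0 0 0.0015 0 0 0;0.04 0 0 0 0 0 0;0.04 0 0 0 0 0 0"

```text
clock: 8.57
eef_pos: [0.4843, 0.0405, 0.0663]
orientation: [0.0, 1.0, -0.0, 0.0]
ft_force: [0.1, 0.7, -2.0]
opening: 0.0471
```

>>> move_arm --rows "0.04 -0.0005 0 0.0015 0 0 0;0.04 0 0 0 0 0 0;0.055 0 0 0 0 0 0;0.065 0 0 0 0 0 0;0.07 0 0 0 0 0 0;0.07 0 0 0 0 0 0;0.07 0 0 -0.02 0 0 0;0.07 0 0 -0.03 0 0 0;0.07 0 0 -0.03 0 0 0;0.07 0 0 -0.03 0 0 0"

```text
clock: 9.4
eef_pos: [0.4831, 0.0408, 0.1756]
orientation: [-0.0, 1.0, 0.0, -0.0]
ft_force: [0.2, 0.2, -0.3]
opening: 0.0704
```

Run:
```python
from h import *
s=observe();e=s["eef_pos"];print(e,s["q"],s["opening"],s["clock"])
for n in("wrist","top"):
    c=camera_model(n);im,d=get_image(n);w=cloud(d,c["K"],c["extrinsics"]);np.savez(f"pics/{n}3.npz",im=im,d=d,K=c["K"],E=c["extrinsics"])
    w=w.reshape(-1,3)
    for nm,lo,hi,r,g in(("med",.069,.082,.03,P["large"][1]),("large",.054,.066,.037,P["large"][1]),("small",.074,.088,.025,P["small"][1])):
        q=w[(np.hypot(w[:,0]-g[0],w[:,1]-g[1])<r)&(w[:,2]>lo)&(w[:,2]<hi)]
        if len(q)>8:print(n,nm,len(q),np.array(circ(q)),q.min(0),q.max(0))
```

```text
[0.4831 0.0408 0.1756] [ 0.5912  0.2553 -0.9132  2.0108  0.241   0.9868 -0.4407] 0.07044267929595299 9.4
wrist med 463 [0.4837 0.0412 0.0227] [0.4593 0.0173 0.069 ] [0.5077 0.0647 0.0739]
wrist large 799 [0.4835 0.0415 0.028 ] [0.4528 0.009  0.054 ] [0.5143 0.0709 0.0659]
wrist small 669 [0.6472 0.189  0.0162] [0.6294 0.1715 0.074 ] [0.6659 0.208  0.081 ]
top small 49 [0.6487 0.19   0.0163] [0.6317 0.1724 0.0743] [0.6657 0.2062 0.0841]
```

>>> move_arm --rows "0.055 0.0205 -0.0186 0 0 0 0;0.055 0.0205 -0.0186 0 0 0 0;0.055 0.0205 -0.0186 0 0 0 0;0.055 0.0205 -0.0186 0 0 0 0;0.055 0.0205 -0.0186 0 0 0 0;0.055 0.0205 -0.0186 0 0 0 0;0.055 0.0205 -0.0186 0 0 0 0;0.055 0.0205 -0.0186 0 0 0 0;0.055 0 0 0.03 0 0 0;0.055 0 0 0.03 0 0 0;0.055 0 0 0 0 0 0;0.055 0 0 0 0 0 0"

```text
clock: 10.5
eef_pos: [0.6465, 0.1889, 0.1131]
orientation: [0.0, 1.0, -0.0, -0.002]
ft_force: [1.0, -0.4, 1.4]
opening: 0.055
```

Run:
```python
from h import *
s=observe();e=s["eef_pos"];print(e,s["q"],s["opening"],s["clock"])
c=camera_model("wrist");im,d=get_image("wrist");w=cloud(d,c["K"],c["extrinsics"]);w[w[...,2]>.09]=np.nan
rims(w,[P["small"]])
```

```text
[0.6465 0.1889 0.1131] [ 0.1694  0.6363 -0.7892  1.6474  0.4991  1.0744 -0.7673] 0.05498454767289268 10.5
small ztop 0.0787 595 circ [0.6482 0.19   0.0163] bbox [0.6481 0.1895] [0.0355 0.036 ]
```

>>> move_arm --rows "0.055 0.001 -0.0006 0.015 0 0 0;0.055 0 0 0.015 0 0 0;0.055 0 0 0.01 0 0 0;0.055 0 0 0.002 0 0 0;0.055 0 0 0 0 0 0;0.055 0 0 0 0 0 0"

```text
clock: 11.05
eef_pos: [0.6488, 0.19, 0.0728]
orientation: [-0.0, 1.0, -0.0, 0.0]
ft_force: [-0.5, -0.7, 0.0]
opening: 0.055
```

>>> move_arm --rows "0.027 0 0 0 0 0 0;0.027 0 0 0 0 0 0;0.027 0 0 0 0 0 0;0.027 0 0 0 0 0 0;0.027 0 0 0 0 0 0;0.027 0 0 0 0 0 0"

```text
clock: 11.55
eef_pos: [0.6489, 0.1899, 0.0728]
orientation: [-0.0, 1.0, -0.0, 0.0]
ft_force: [0.9, 1.7, 2.7]
opening: 0.033
```

>>> move_arm --rows "0.027 0 0 -0.01 0 0 0;0.027 0 0 -0.02 0 0 0;0.027 0 0 -0.025 0 0 0;0.027 0 0 -0.025 0 0 0;0.027 0 0 -0.02 0 0 0;0.027 0 0 0 0 0 0;0.027 0 0 0 0 0 0"

```text
clock: 12.13
eef_pos: [0.649, 0.19, 0.174]
orientation: [-0.0, 1.0, -0.0, 0.001]
ft_force: [0.8, 0.5, -1.9]
opening: 0.0333
```

Run:
```python
from h import *
s=observe();e=s["eef_pos"];print(e,s["opening"],s["ft_force"])
c=camera_model("wrist");im,d=get_image("wrist");w=cloud(d,c["K"],c["extrinsics"]).reshape(-1,3)
q=w[(abs(w[:,0]-e[0])<.0145)&(abs(w[:,1]-e[1])<.025)&(w[:,2]>e[2]+.003)&(w[:,2]<e[2]+.02)]
print(len(q),q.min(0)-e,q.max(0)-e,(q.min(0)+q.max(0))/2-e)
```

```text
[0.649 0.19  0.174] 0.03330280176800575 [ 0.8165  0.5328 -1.8817]
588 [-0.0143 -0.0178  0.003 ] [0.0144 0.0175 0.0078] [ 0.     -0.0001  0.0054]
```

Held and centred. Carry it to (0.4837, 0.0412).

>>> move_arm --rows "0.027 -0.0184 0.0165 0 0 0 0;0.027 -0.0184 0.0165 0 0 0 0;0.027 -0.0184 0.0165 0 0 0 0;0.027 -0.0184 0.0165 0 0 0 0;0.027 -0.0184 0.0165 0 0 0 0;0.027 -0.0184 0.0165 0 0 0 0;0.027 -0.0184 0.0165 0 0 0 0;0.027 -0.0184 0.0165 0 0 0 0;0.027 -0.0184 0.0165 0 0 0 0;0.027 0 0 0 0 0 0;0.027 0 0 0 0 0 0"

```text
clock: 13.1
eef_pos: [0.4819, 0.04, 0.1719]
orientation: [0.001, 1.0, -0.001, -0.001]
ft_force: [0.2, 0.7, -0.1]
opening: 0.0333
```

Run:
```python
from h import *
s=observe();e=s["eef_pos"];print(e,s["q"],s["opening"],s["ft_force"])
c=camera_model("wrist");im,d=get_image("wrist");w=cloud(d,c["K"],c["extrinsics"]).reshape(-1,3)
for nm,lo,hi,r in(("small",.177,.184,.019),("med",.069,.08,.027)):
    q=w[(np.hypot(w[:,0]-.4837,w[:,1]-.0412)<r)&(w[:,2]>lo)&(w[:,2]<hi)]
    print(nm,len(q),np.array(circ(q)),q.min(0),q.max(0))
```

```text
[0.4819 0.04   0.1719] [ 0.6005  0.2619 -0.9255  2.0165  0.2523  0.9816 -0.4532] 0.0332757755428898 [ 0.1658  0.6539 -0.1202]
small 431 [0.4814 0.0403 0.0159] [0.4652 0.0228 0.177 ] [0.5008 0.0568 0.1838]
med 316 [0.4837 0.0412 0.0228] [0.4595 0.0262 0.0692] [0.508  0.0653 0.074 ]
```

>>> move_arm --rows "0.027 0.0012 -0.0006 0.005 0 0 0;0.027 0 0 0 0 0 0;0.027 0 0 0.01 0 0 0;0.027 0 0 0 0 0 0;0.027 0 0 0 0 0 0"

```text
clock: 13.57
eef_pos: [0.4838, 0.0425, 0.1566]
orientation: [-0.0, 1.0, 0.0, -0.001]
ft_force: [0.5, 0.0, -0.5]
opening: 0.0336
```

>>> move_arm --rows "0.027 0 0.0012 0.01 0 0 0;0.027 0 0 0.012 0 0 0;0.027 0 0 0.012 0 0 0;0.027 0 0 0.012 0 0 0;0.027 0 0 0.012 0 0 0;0.027 0 0 0.01 0 0 0;0.027 0 0 0.004 0 0 0;0.027 0 0 0 0 0 0;0.027 0 0 0 0 0 0"

```text
clock: 14.32
eef_pos: [0.4842, 0.0411, 0.0855]
orientation: [-0.0, 1.0, -0.0, -0.0]
ft_force: [-0.1, 0.9, -0.5]
opening: 0.0334
```

>>> move_arm --rows "0.027 0 0 0.0025 0 0 0;0.027 0 0 0.002 0 0 0;0.027 0 0 0 0 0 0;0.035 0 0 0 0 0 0;0.045 0 0 0 0 0 0;0.055 0 0 0 0 0 0;0.055 0 0 0 0 0 0;0.055 0 0 -0.02 0 0 0;0.055 0 0 -0.03 0 0 0;0.055 0 0 -0.02 0 0 0;0.055 0 0 0 0 0 0;0.055 0 0 0 0 0 0"

```text
clock: 15.32
eef_pos: [0.4848, 0.0406, 0.1518]
orientation: [0.0, 1.0, -0.001, 0.001]
ft_force: [0.6, 0.5, -0.6]
opening: 0.0554
```

Run:
```python
from h import *
s=observe();e=s["eef_pos"];print(e,s["q"],s["opening"],s["ft_force"])
c=camera_model("wrist");im,d=get_image("wrist");w=cloud(d,c["K"],c["extrinsics"]);cv2.imwrite("pics/w4.png",im[:,:,::-1])
pins(w,np.array([.4837,.0412]));w=w.reshape(-1,3)
for nm,lo,hi,r0,r in(("small",.082,.095,0,.022),("med",.07,.079,.018,.029),("large",.055,.065,.025,.034)):
    R=np.hypot(w[:,0]-.4837,w[:,1]-.0412)
    q=w[(R<r)&(R>r0)&(w[:,2]>lo)&(w[:,2]<hi)]
    if len(q)>5: print(nm,len(q),np.array(circ(q)),q.min(0),q.max(0),np.percentile(q[:,2],80))
```

```text
[0.4848 0.0406 0.1518] [ 0.5806  0.2945 -0.9143  2.0337  0.2896  0.9432 -0.4863] 0.055408042973129165 [ 0.5501  0.5335 -0.6477]
pins 275 ang -28.099335 ztop 0.05064371675727116 mean [0.4779 0.0439 0.0495]
small 458 [0.4835 0.0407 0.0163] [0.4659 0.0222 0.0821] [0.501  0.0583 0.0879] 0.08670063918897279
med 430 [0.4837 0.0408 0.0228] [0.4594 0.0168 0.0701] [0.5075 0.0653 0.074 ] 0.07280480996130373
large 668 [0.4836 0.0403 0.0296] [0.4522 0.0093 0.055 ] [0.5148 0.0717 0.0603] 0.05880089043303291
```

View pics/w4.png

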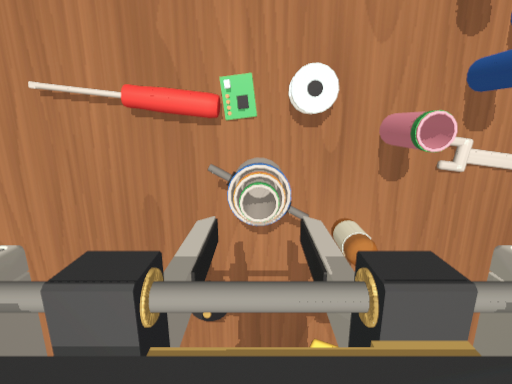

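The picture shows the three pots nested concentrically at (258,190), with pins at (212,168) and (305,215). Rim heights are 60/73–74/87–88 mm, as expected. Next I turn the jaws across the pins.

>>> move_arm --rows "0.085 0 0 0 0 0 -0.108;0.085 0 0 0 0 0 -0.108;0.085 0 0 0 0 0 -0.108;0.085 0 0 0 0 0 -0.108;0.085 0 0 0 0 0 -0.108;0.085 0 0 0 0 0 -0.108;0.085 0 0 0 0 0 -0.108;0.085 0 0 0 0 0 -0.108;0.085 0 0 0 0 0 -0.108;0.085 0 0 0 0 0 -0.108;0.085 0 0 0 0 0 0;0.085 0 0 0 0 0 0"

```text
clock: 16.37
eef_pos: [0.4837, 0.0408, 0.1502]
orientation: [-0.001, 0.859, 0.512, -0.0]
ft_force: [0.7, -0.1, 0.4]
opening: 0.0851
```

```bash
cat >> h.py <<'E'
def tool(s,target,yaw=None):
    from scipy.spatial.transform import Rotation as R
    q=s["orientation"];r=R.from_quat([q[1],q[2],q[3],q[0]]);x=r.apply([1,0,0])
    print("yaw",np.degrees(np.arctan2(x[1],x[0])),"toolz",r.apply([0,0,1]),"shift in tool axes",r.inv().apply(np.array(target)-s["eef_pos"]))
E
python3 - <<'E'
from h import *
s=observe();print(s["eef_pos"],s["q"],s["opening"]);tool(s,[.4836,.0405,.02])
E
```

```text
[0.4837 0.0408 0.1502] [ 0.7461  0.3794 -1.1368  2.0283  0.4124  0.989   0.478 ] 0.0850591299544041
yaw 61.65752766488386 toolz [-0.0013  0.0008 -1.    ] shift in tool axes [-0.0003  0.0002  0.1302]
```

>>> move_arm --rows "0.085 0 0 0.02 0 0 0;0.085 0 0 0.02 0 0 0;0.085 0 0 0.02 0 0 0;0.085 0 0 0.02 0 0 0;0.085 0 0 0.02 0 0 0;0.085 0 0 0.015 0 0 0;0.085 0 0 0.01 0 0 0;0.085 0 0 0 0 0 0;0.085 0 0 0 0 0 0"

```text
clock: 17.12
eef_pos: [0.484, 0.0412, 0.026]
orientation: [-0.0, 0.858, 0.513, -0.0]
ft_force: [0.6, 0.2, 0.4]
opening: 0.0852
```

Run:
```python
from h import *
s=observe();print(s["eef_pos"],s["q"],s["opening"],s["ft_force"]);tool(s,[.4836,.0405,.02])
```

```text
[0.484  0.0412 0.026 ] [ 0.5651  0.5559 -0.9553  2.1238  0.6525  0.7881  0.2723] 0.08519246156602278 [0.5725 0.1876 0.3625]
yaw 61.78323588923334 toolz [-0.0007  0.0003 -1.    ] shift in tool axes [-0.0008 -0.      0.006 ]
```

>>> move_arm --rows "0.085 -0.0005 0 0.005 0 0 0;0.085 0 0 0 0 0 0;0.055 0 0 0 0 0 0;0.055 0 0 0 0 0 0;0.055 0 0 0 0 0 0;0.055 0 0 0 0 0 0;0.055 0 0 0 0 0 0;0.055 0 0 0 0 0 0" --force 45

```text
clock: 17.78
eef_pos: [0.4841, 0.0403, 0.0212]
orientation: [0.0, 0.858, 0.514, 0.0]
ft_force: [-0.3, -0.9, 5.9]
opening: 0.0603
```

>>> move_arm --rows "0.055 0 0 -0.01 0 0 0;0.055 0 0 -0.01 0 0 0;0.055 0 0 -0.015 0 0 0;0.055 0 0 -0.02 0 0 0;0.055 0 0 -0.02 0 0 0;0.055 0 0 -0.02 0 0 0;0.055 0 0 -0.02 0 0 0;0.055 0 0 -0.01 0 0 0;0.055 0 0 0 0 0 0;0.055 0 0 0 0 0 0"

```text
clock: 18.62
eef_pos: [0.4839, 0.0399, 0.146]
orientation: [0.0, 0.858, 0.514, 0.0]
ft_force: [0.6, -0.3, -5.7]
opening: 0.0605
```

Run:
```python
from h import *
s=observe();e=s["eef_pos"];print(e,s["q"],s["opening"],s["ft_force"]);tool(s,[.535,-.306,e[2]])
c=camera_model("wrist");im,d=get_image("wrist");w=cloud(d,c["K"],c["extrinsics"]).reshape(-1,3);w=w-[0,0,e[2]-.0205]
R=np.hypot(w[:,0]-e[0],w[:,1]-e[1])
for nm,lo,hi,r0,r in(("small",.082,.095,0,.022),("med",.07,.079,.018,.029),("large",.055,.065,.025,.034)):
    q=w[(R<r)&(R>r0)&(w[:,2]>lo)&(w[:,2]<hi)]
    if len(q)>5: print(nm,len(q),np.array(circ(q)),np.percentile(q[:,2],[80,99]))
pins(w,e[:2])
```

```text
[0.4839 0.0399 0.146 ] [ 0.7374  0.3811 -1.126   2.0337  0.4176  0.979   0.4773] 0.06047500003715084 [ 0.585  -0.306  -5.7215]
yaw 61.80779763885544 toolz [ 0.0007 -0.0007 -1.    ] shift in tool axes [-0.2808  0.2084  0.0003]
small 1168 [0.4824 0.0394 0.0163] [0.0859 0.087 ]
med 1155 [0.4839 0.04   0.0225] [0.0725 0.0787]
large 1746 [0.4832 0.0393 0.0297] [0.0585 0.0647]
pins 1166 ang -29.489958 ztop 0.05569142496538684 mean [0.4671 0.0452 0.0491]
```

>>> move_arm --rows "0.055 0 0 0 0 0 0.06;0.055 0 0 0 0 0 0.12;0.055 0 0 0 0 0 0.12;0.055 0 0 0 0 0 0.12;0.055 0 0 0 0 0 0.12;0.055 0 0 0 0 0 0.12;0.055 0 0 0 0 0 0.12;0.055 0 0 0 0 0 0.12;0.055 0 0 0 0 0 0.12;0.055 0 0 0 0 0 0.12;0.055 0 0 0 0 0 0.12;0.055 0 0 0 0 0 0.12"

```text
clock: 19.67
eef_pos: [0.4831, 0.0404, 0.1447]
orientation: [0.0, 0.988, -0.152, -0.001]
ft_force: [0.3, 0.7, -3.7]
opening: 0.0604
```

>>> move_arm --rows "0.055 0 0 0 0 0 0.08;0.055 0 0 0 0 0 0;0.055 0 0 0 0 0 0"

```text
clock: 19.92
eef_pos: [0.4834, 0.0405, 0.1451]
orientation: [0.0, 0.982, -0.187, -0.001]
ft_force: [-0.9, 0.9, -4.5]
opening: 0.0599
```

Run:
```python
from h import *
s=observe();e=s["eef_pos"];print(e,s["q"],s["opening"],s["ft_force"]);tool(s,[.50,-.25,.146])
```

```text
[0.4834 0.0405 0.1451] [ 0.4969  0.279  -0.8136  2.0442  0.2537  0.9204 -0.8301] 0.05988190687839001 [-0.9029  0.8879 -4.5247]
yaw -21.609608110300197 toolz [-0.0016 -0.     -1.    ] shift in tool axes [ 0.1224  0.2639 -0.0009]
```

>>> move_arm --rows "0.055 0.0102 0.022 0 0 0 0;0.055 0.0102 0.022 0 0 0 0;0.055 0.0102 0.022 0 0 0 0;0.055 0.0102 0.022 0 0 0 0;0.055 0.0102 0.022 0 0 0 0;0.055 0.0102 0.022 0 0 0 0;0.055 0.0102 0.022 0 0 0 0;0.055 0.0102 0.022 0 0 0 0;0.055 0.0102 0.022 0 0 0 0;0.055 0.0102 0.022 0 0 0 0;0.055 0.0102 0.022 0 0 0 0;0.055 0 0 0 0 0 0"

```text
clock: 20.92
eef_pos: [0.4974, -0.2309, 0.145]
orientation: [0.0, 0.982, -0.19, -0.001]
ft_force: [-1.1, -1.1, -5.2]
opening: 0.0603
```

Run:
```python
from h import *
s=observe();e=s["eef_pos"];print(e,s["q"],s["opening"],s["ft_force"]);tool(s,[.50,-.25,.146])
c=camera_model("wrist");im,d=get_image("wrist");np.savez("pics/w5.npz",im=im,d=d,K=c["K"],E=c["extrinsics"]);cv2.imwrite("pics/w5.png",im[:,:,::-1])
```

```text
[ 0.4974 -0.2309  0.145 ] [ 0.8728  0.3596 -0.6736  1.9179  0.2729  0.9568 -0.3112] 0.06027641080287739 [-1.1291 -1.1383 -5.2127]
yaw -21.90436081126703 toolz [-0.0012 -0.0005 -1.    ] shift in tool axes [ 0.0095  0.0167 -0.001 ]
```

View pics/w5.png

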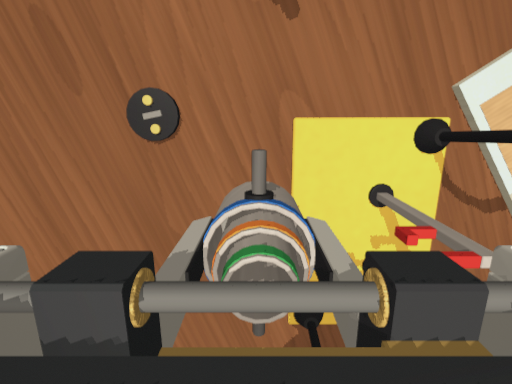

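The wrist picture shows the plate's edges aligned with the image axes, with its front left corner at (295,118). The left hook's red jaws are at (415,233) and (460,260). The pot set hangs straight, with its pin at (259,170).

Run:
```python
from h import *
z=np.load("pics/w5.npz");im,K,E=z["im"],z["K"],z["E"];w=cloud(z["d"],K,E)
a=np.radians(-21.9);S=np.array([.591,-.328,.13]);Rz=np.array([[np.cos(a),-np.sin(a),0],[np.sin(a),np.cos(a),0],[0,0,1]])
hsv=cv2.cvtColor(im,cv2.COLOR_RGB2HSV)
def show(nm,w,red):
    k,l,st,ce=cv2.connectedComponentsWithStats(red.astype(np.uint8))
    for i in range(1,k):
        if st[i,4]>12:
            p=(w[l==i]-S)@Rz*1000; print(nm,ce[i],st[i,4]);print(np.nanpercentile(p,[1,10,50,90,99],axis=0).T)
red=((hsv[...,0]<6)|(hsv[...,0]>174))&(hsv[...,1]>190)&(hsv[...,2]>90)&(w[...,2]<.19)&(w[...,2]>.1)
show("wrist",w,red)
for n in("top","scene"):
    t=np.load(f"pics/{n}0.npz");c=camera_model(n);w2=cloud(t["d"],c["K"],c["extrinsics"]);h2=cv2.cvtColor(t["im"],cv2.COLOR_RGB2HSV)
    show(n,w2,((h2[...,0]<8)|(h2[...,0]>172))&(h2[...,1]>140)&(w2[...,2]>.155)&(w2[...,2]<.18))
m=((hsv[...,0]>22)&(hsv[...,0]<33)&(hsv[...,1]>150)&(hsv[...,2]>100)).astype(np.uint8)
cs=max(cv2.findContours(m,0,2)[0],key=cv2.contourArea);p=cs.reshape(-1,2)
L=p[(p[:,0]<305)&(p[:,1]>130)&(p[:,1]<200)];T=p[(p[:,1]<125)&(p[:,0]>305)&(p[:,0]<410)]
for nm,q in(("front edge(-85)",L),("left edge(+130)",T)):
    g=(plane(q,K,E,.008)-S)@Rz*1000; print(nm,len(q),np.median(g,0),np.polyfit(g[:,1] if nm[0]=="f" else g[:,0],g[:,0] if nm[0]=="f" else g[:,1],1))
```

```text
wrist [414.1098 233.5451] 510
[[-20.6292 -20.1917 -14.1148   3.1629   6.3033]
 [ 40.3822  41.5153  45.5458  47.5321  47.8211]
 [-10.0629  -7.9062  -4.9542   6.3833   7.3242]]
wrist [464.8644 258.569 ] 413
[[-11.7612  -8.5669  -0.8857   5.112    7.0537]
 [ 40.0198  41.5056  46.0887  47.4661  47.7996]
 [ 32.3858  34.331   38.0876  39.0182  39.5653]]
top [358.5172 171.1034] 29
[[-16.0866 -12.8091  -4.2373   5.1268   7.4446]
 [ 41.9781  43.115   46.157   48.5897  49.0939]
 [ 34.5897  35.7441  38.3023  41.8306  44.1482]]
top [391.4828 182.3793] 29
[[-13.631  -10.3878  -2.2275   6.5802   7.5758]
 [-46.4208 -45.1816 -42.6157 -39.5172 -38.8434]
 [ 30.2016  35.2534  37.9048  40.693   44.2417]]
scene [212.7742 268.3226] 31
[[-12.3711 -11.3616  -2.4846   4.5056   6.0847]
 [ 38.0976  38.3902  41.4506  45.1504  45.8708]
 [ 35.025   37.4909  39.5333  41.5793  42.1205]]
scene [176.5 286. ] 32
[[-13.6311 -11.0059  -4.2125   3.5512   6.5439]
 [-49.2945 -48.4414 -45.5354 -42.6153 -41.7518]
 [ 37.3796  38.0117  39.5401  41.1971  41.4455]]
front edge(-85) 8 [ -85.9144   52.422  -122.    ] [ -0.0359 -83.1408]
left edge(+130) 10 [  -1.8528  129.1381 -122.    ] [  0.0083 128.7927]
```

>>> move_arm --rows "0.055 0.0115 0.0105 0.004 0 0 0;0.055 0.0115 0.0105 0.004 0 0 0;0.055 0.0115 0.0105 0.004 0 0 0;0.055 0.0115 0.0105 0.004 0 0 0;0.055 0.0115 0.0105 0.004 0 0 0;0.055 0 0 0 0 0 0;0.055 0 0 0 0 0 0;0.055 0 0 0 0 0 0"

```text
clock: 21.63
eef_pos: [0.5322, -0.2957, 0.1256]
orientation: [-0.0, 0.982, -0.189, -0.0]
ft_force: [-0.6, 0.6, -4.1]
opening: 0.06
```

Run:
```python
from h import *
s=observe();e=s["eef_pos"];print(e,s["q"],s["opening"],s["ft_force"]);tool(s,[.5896,-.3274,.1232])
```

```text
[ 0.5322 -0.2957  0.1256] [ 0.8855  0.472  -0.6277  1.8015  0.3278  0.9747 -0.2571] 0.06003477308851298 [-0.5663  0.5703 -4.0629]
yaw -21.771157376025155 toolz [-0.0005  0.0008 -1.    ] shift in tool axes [0.0651 0.0081 0.0023]
```

>>> move_arm --rows "0.055 0 0.004 0.001 0 0 0;0.055 0 0.004 0.001 0 0 0;0.055 0.006 0 0 0 0 0;0.055 0.008 0 0 0 0 0;0.055 0.008 0 0 0 0 0;0.055 0.008 0 0 0 0 0;0.055 0 0 0 0 0 0;0.055 0 0 0 0 0 0"

```text
clock: 22.3
eef_pos: [0.5576, -0.3144, 0.1238]
orientation: [-0.0, 0.982, -0.189, -0.0]
ft_force: [-0.2, 0.3, -5.5]
opening: 0.0599
```

Run:
```python
from h import *
s=observe();e=s["eef_pos"];print(e,s["opening"],s["ft_force"]);tool(s,[.5896,-.3274,.1232])
c=camera_model("wrist");im,d=get_image("wrist");w=cloud(d,c["K"],c["extrinsics"]);hsv=cv2.cvtColor(im,cv2.COLOR_RGB2HSV)
cv2.imwrite("pics/w6.png",im[:,:,::-1])
a=np.radians(-21.9);S=np.array([.5896,-.3274,.13]);Rz=np.array([[np.cos(a),-np.sin(a),0],[np.sin(a),np.cos(a),0],[0,0,1]])
g=(w-S)@Rz*1000; red=((hsv[...,0]<6)|(hsv[...,0]>174))&(hsv[...,1]>190)&(hsv[...,2]>90)&(abs(g[...,1]-44)<15)
for nm,m in(("jaw/tip",red&(abs(g[...,2])<15)),("roof",red&(abs(g[...,2]-36)<8))):
    print(nm,m.sum());print(np.nanpercentile(g[m],[1,10,50,90,99],axis=0).T if m.sum() else "")
ec=(e-S)@Rz*1000; r=g-ec; m=(abs(r[...,0])<9)&(r[...,1]>37)&(r[...,1]<70)&(abs(r[...,2]-27)<12)&~red
print("pin+y rel TCP",m.sum());print(np.nanpercentile(r[m],[1,10,50,90,99],axis=0).T)
```

```text
[ 0.5576 -0.3144  0.1238] 0.05987315833237132 [-0.1555  0.3226 -5.4546]
yaw -21.779315084190983 toolz [ 0.0001  0.0006 -1.    ] shift in tool axes [0.0346 0.0002 0.0005]
jaw/tip 162
[[-18.705  -18.5092 -11.2198   3.8248   8.7909]
 [ 39.8903  41.783   46.7529  47.3008  47.3943]
 [ -7.5201  -6.4294  -1.2123   6.5559   7.4307]]
roof 339
[[-14.6825 -14.0706  -3.0021   7.0234   8.7946]
 [ 39.6342  39.8853  46.4825  47.2254  47.3622]
 [ 32.5058  35.1725  38.0402  39.0247  39.639 ]]
pin+y rel TCP 495
[[-5.401  -4.3108 -1.6236  1.5353  2.1254]
 [37.2731 38.8946 46.4781 53.6273 55.0103]
 [24.9922 26.8887 28.57   29.6437 30.5012]]
```

View pics/w6.png

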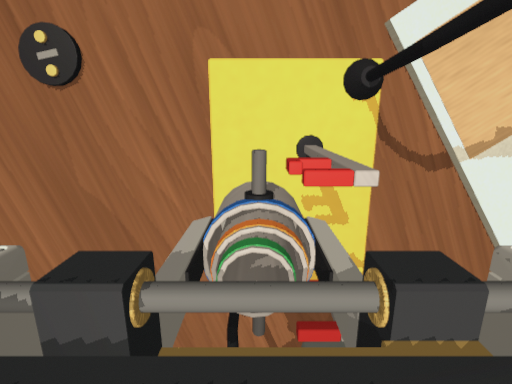

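The picture shows the left hook jaws at (310,165)/(328,177) right of the pin at (259,170), and the right hook at (318,332). Pin and mouth heights agree, so I insert sideways.

>>> move_arm --rows "0.055 0.006 0 0 0 0 0;0.055 0.006 0 0 0 0 0;0.055 0.006 0 0 0 0 0;0.055 0.006 0 0 0 0 0;0.055 0.005 0 0 0 0 0;0.055 0.004 0 0 0 0 0;0.055 0 0 0 0 0 0;0.055 0 0 0 0 0 0"

```text
clock: 23.02
eef_pos: [0.5877, -0.3268, 0.1238]
orientation: [-0.0, 0.982, -0.189, -0.0]
ft_force: [0.1, -0.7, -4.6]
opening: 0.0601
```

Run:
```python
from h import *
s=observe();e=s["eef_pos"];print(e,s["opening"],s["ft_force"]);tool(s,[.5896,-.3274,.1032])
```

```text
[ 0.5877 -0.3268  0.1238] 0.06008149961322671 [ 0.0604 -0.6689 -4.6345]
yaw -21.798064992892677 toolz [-0.0002  0.0003 -1.    ] shift in tool axes [ 0.002  -0.0001  0.0206]
```

Descend, with +1.5 mm in x.

>>> move_arm --rows "0.055 0.0015 0 0.004 0 0 0;0.055 0 0 0.004 0 0 0;0.055 0 0 0.004 0 0 0;0.055 0 0 0.003 0 0 0;0.055 0 0 0.002 0 0 0;0.055 0 0 0 0 0 0;0.055 0 0 0 0 0 0"

```text
clock: 23.6
eef_pos: [0.589, -0.3274, 0.1069]
orientation: [-0.0, 0.982, -0.189, -0.0]
ft_force: [0.5, 0.7, -4.0]
opening: 0.06
```

>>> move_arm --rows "0.055 0 0 0.0015 0 0 0;0.055 0 0 0 0 0 0;0.055 0 0 0.0015 0 0 0;0.055 0 0 0 0 0 0;0.055 0 0 0 0 0 0"

```text
clock: 24.02
eef_pos: [0.589, -0.3275, 0.1039]
orientation: [-0.0, 0.982, -0.189, -0.0]
ft_force: [-0.8, 0.2, -4.3]
opening: 0.0603
```

>>> move_arm --rows "0.055 0 0 0.001 0 0 0;0.055 0 0 0 0 0 0;0.055 0 0 0.001 0 0 0;0.055 0 0 0 0 0 0"

```text
clock: 24.35
eef_pos: [0.5893, -0.3275, 0.103]
orientation: [0.0, 0.982, -0.189, 0.0]
ft_force: [-4.7, 1.7, 10.1]
opening: 0.0602
```

Seated: the force went from −4 N to +10 N at the expected height. Ease off and open.

>>> move_arm --rows "0.055 0 0 -0.0007 0 0 0;0.06 0 0 0 0 0 0;0.062 0 0 0 0 0 0;0.065 0 0 0 0 0 0;0.07 0 0 0 0 0 0;0.076 0 0 0 0 0 0;0.08 0 0 0 0 0 0;0.08 0 0 0 0 0 0" --force 10

```text
clock: 25.02
eef_pos: [0.589, -0.3275, 0.1026]
orientation: [-0.0, 0.982, -0.189, -0.0]
ft_force: [0.1, -0.8, 1.1]
opening: 0.0796
```

Run:
```python
from h import *
s=observe();e=s["eef_pos"];print(e,s["opening"],s["ft_force"])
c=camera_model("wrist");im,d=get_image("wrist");w=cloud(d,c["K"],c["extrinsics"])
cv2.imwrite("pics/w7.png",im[:,:,::-1])
a=np.radians(-21.9);S=np.array([.5892,-.3272,.13]);Rz=np.array([[np.cos(a),-np.sin(a),0],[np.sin(a),np.cos(a),0],[0,0,1]])
g=((w-S)@Rz*1000).reshape(-1,3);R=np.hypot(g[:,0],g[:,1])
for nm,zt,r in(("small",40,17.5),("med",26,24),("large",12,31)):
    q=g[(abs(R-r+1.2)<4)&(abs(g[:,2]-zt)<4)]; print(nm,len(q),np.array(circ(q)),np.percentile(q[:,2],[50,90,99]))
```

```text
[ 0.589  -0.3275  0.1026] 0.07959814549097648 [ 0.1382 -0.7823  1.0842]
small 978 [-2.3971 -0.1487 16.3216] [38.0253 38.8896 39.5283]
med 1049 [-0.7082 -2.2234 22.5092] [24.0775 25.0016 28.8677]
large 1436 [-0.9742 -1.5532 29.3541] [10.0497 10.9294 11.6653]
```

View pics/w7.png

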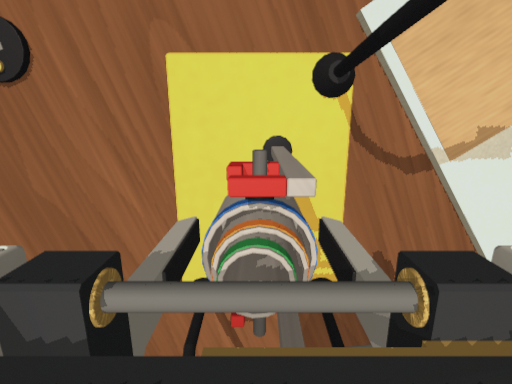

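The picture shows the pin through the left hook at (259,160) under the roof and through the right hook at (257,325). The pots are nested, with rims level with expectation. Now I retreat straight up.

>>> move_arm --rows "0.08 0 0 -0.01 0 0 0;0.08 0 0 -0.015 0 0 0;0.08 0 0 -0.02 0 0 0;0.08 0 0 -0.02 0 0 0;0.08 0 0 -0.02 0 0 0;0.08 0 0 -0.02 0 0 0;0.08 0 0 -0.02 0 0 0;0.08 0 0 -0.02 0 0 0;0.08 0 0 -0.02 0 0 0;0.08 0 0 0 0 0 0;0.08 0 0 0 0 0 0;0.08 0 0 0 0 0 0"

```text
clock: 26.07
eef_pos: [0.5889, -0.3274, 0.2682]
orientation: [0.0, 0.982, -0.189, 0.0]
ft_force: [-0.2, 0.7, -0.5]
opening: 0.0801
```

Run:
```python
from h import *
a=np.radians(-21.9);S=np.array([.5892,-.3272,.13]);Rz=np.array([[np.cos(a),-np.sin(a),0],[np.sin(a),np.cos(a),0],[0,0,1]])
for k in range(2):
    s=observe();print(s["eef_pos"],s["ft_force"],s["clock"])
    c=camera_model("wrist");im,d=get_image("wrist");w=cloud(d,c["K"],c["extrinsics"])
    g=((w-S)@Rz*1000).reshape(-1,3);R=np.hypot(g[:,0],g[:,1])
    for nm,zt,r in(("small",40,17.5),("med",26,24),("large",12,31)):
        q=g[(abs(R-r+1.2)<4)&(abs(g[:,2]-zt)<4)]
        if len(q)>9:
            pl=np.linalg.lstsq(np.c_[q[:,:2],np.ones(len(q))],q[:,2],rcond=None)[0]
            print(nm,len(q),np.array(circ(q)),np.percentile(q[:,2],[50,90,99]),"tilt",pl[:2])
cv2.imwrite("pics/w8.png",im[:,:,::-1])
```

```text
[ 0.5889 -0.3274  0.2682] [-0.2055  0.6946 -0.5492] 26.0667
small 293 [-2.6013  0.0868 16.2218] [38.0604 39.0608 39.6315] tilt [0.0025 0.0048]
med 369 [-0.8581 -2.2971 22.6055] [24.1197 25.0893 26.0678] tilt [-0.0023 -0.0016]
large 465 [-1.0969 -1.8527 29.5403] [10.0162 11.0092 11.687 ] tilt [-0.0024 -0.0015]
[ 0.5887 -0.3274  0.2676] [-0.0194 -1.0971 -0.3495] 26.1167
small 298 [-2.5405 -0.0142 16.2217] [37.9778 39.0977 39.8259] tilt [ 0.0024 -0.0018]
med 375 [-0.9303 -2.3482 22.653 ] [24.0122 24.947  26.1369] tilt [-0.0027  0.0023]
large 454 [-1.1473 -1.8616 29.5757] [10.0617 11.0779 11.7287] tilt [0.0005 0.0014]
```

View pics/w8.png

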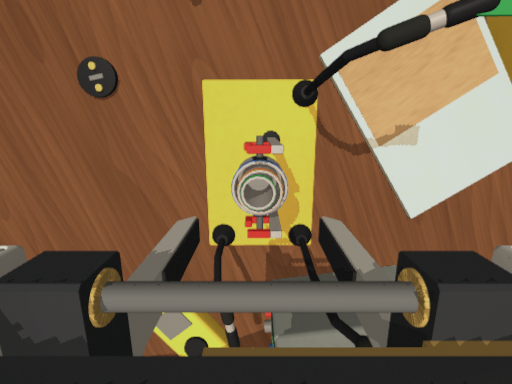

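The set hangs at (259,187) between the two hooks, level and still, and the robot is clear of it. Handing in.

```bash
python3 -c "
from plant import *
print(close_job())"
```

```text
the job is handed in; nothing more can be done
None
```

The three pots are nested and hang upright from both red hooks. I handed the job in at about 26 s of the 67 s allowed. No verdict was reported.

- **What I did:** I set the medium pot into the large one and the small into the medium, gripping each by its rim and lowering it. I then lifted the set by the large pot's wall, turned it to line up with the stand, slid the pins in through the mouths and lowered them until the hooks took the weight. Then I opened the gripper and moved straight up.
- **Last checks (wrist camera):** the large pot's axis was about 1 mm along and 2 mm across from my estimate of the seat. Rim heights match full nesting and seated pins to about 1 mm. Tilt was below 0.01 rad, nothing moved between two readings, and the gripper was clear with no contact force.
- **Bystanders:** I did not re-measure them at the end. I saw no contact with any of them, and no unexpected force.
- **Disagreement:** the scene camera's positions were about 2–4 mm off the top and wrist cameras. I relied on the wrist camera, which agreed with the top camera to about 1 mm and with the grasps.

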